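Free the air outlet: uncouple the orange plug

TASK

Uncouple the plug with the orange knob from its air coupling on the workbench: push the sprung sleeve of its coupling down until the plug pops up, let go of the sleeve, pull the plug out so that the sleeve snaps forward again, and put the plug in the grey tray. Leave the blue plug coupled.

Things in the scene. Friction and masses are not known exactly. Their poses are not given: they have to be found in the camera images.
- orange_plug: Loose plug, 64 mm, 50 g, coupled upright at the start. Origin: centre of its lower tip, 46 mm above the bench; z up its axis. Steel nipple 12 mm diameter, z 0 to 42 mm; orange hex knob 22 mm across flats, z 42 to 64 mm. When its sleeve is pushed down, the plug pops up 8 mm (knob then 96 to 118 mm above the bench) and stays upright in the bore, whose mouth is at 82 mm: lift it straight out.
- orange_sleeve (a joint): Steel sleeve round the orange plug's nipple, on its axis: 32 mm diameter, 60 to 84 mm above the bench, 38 mm rim at 54 to 60 mm. Value: travel down in m; 0 = forward (up, plug locked), 0.010 = fully down; spring 4.5 to 9 N. Plug freed from 0.0065: push 8 to 10 mm. Grip it from above, knob between the fingers. Let go, it stays near 0.006 until the plug is out, then snaps to 0.
- tray: Open grey sheet-metal tray, fixed to the bench, 160 mm (its x) by 110 mm (its y), 35 mm high, walls 4 mm and floor about 5 mm thick. Origin: centre of its underside, at bench height; z up.
- blue_plug: The same plug with a blue knob, in a second coupling of the same make; origin and axes as for orange_plug; it stays coupled. Each coupling stands on a 70 x 70 mm aluminium block, 30 mm high, bolted to the bench, with a brass hexagon above it to 42 mm.
There are look-alikes about, which are no part of the job. What is shaped like the part that bears orange_sleeve but green or turquoise is not meant. Several things look just like the tray: the one meant starts nearest to the robot's base.

How it is judged (in metres and radians):
On the way, in this order (a step that is already met when the one before it is completed fails the run):
1. the orange plug's sleeve is pushed back until its plug pops up (value of joint orange_sleeve above 0.005 m and height (world z) of orange_plug above 0.051 m), for 0.1 s.
2. the orange plug is out of the coupling and the sleeve has snapped forward (distance of orange_plug from where it was at the start of the episode above 0.045 m and value of joint orange_sleeve below 0.0015 m), for 0.1 s.
At the end, for the whole second after the job is handed in: The orange plug lies (or stands) at rest in the tray, its nipple tip inside the tray's walls and below their 35 mm rim; the orange sleeve is fully forward (within 1.5 mm); the blue plug is still coupled, within 5 mm of where it began (x of orange_plug in the frame of tray between -0.078 and 0.078 m and y of orange_plug in the frame of tray between -0.053 and 0.053 m and height (world z) of orange_plug below 0.035 m and contact force between orange_plug and tray above 0.1 N and linear speed of orange_plug below 0.03 m/s and value of joint orange_sleeve below 0.0015 m and height (world z) of blue_plug between 0.043 and 0.049 m and distance of blue_plug from where it was at the start of the episode below 0.005 m); the robot touches nothing.
It fails at once if the blue plug is uncoupled or moved by more than 5 mm (distance of blue_plug from where it was at the start of the episode above 0.005 m).
It also fails if it takes over 45 s, if anything falls off the work surface, if the arm or the gripper's body presses on something with over 40 N, if the wrist force passes 120 N, or if a joint passes its speed limit or range.

ROBOT

A 6-joint arm with a two-finger parallel gripper is mounted at the origin on the work surface. World frame = base frame: x ahead of the robot, y to its left, z up, the work surface at z = 0. Lengths are in mm, angles in rad, forces in N, time in s.
With the tool pointing down it reaches from about 325 to 900 mm from the base axis. Payload 6.1 kg.
Tool frame: the origin (TCP) lies midway between the tips of the shut fingers; the grasp point (between the pads) lies ctrl.grip_depth behind it (ctrl.grip_depth is the distance from the TCP to the grasp point, in mm); z points along the fingers, y is the line along which they close (so a half turn about z gives the same grasp; the last joint's range is limited). The gripper opens to 87 mm and grips with 3 to 60 N. Pads are 19 mm wide; open, the fingers measure 117 mm over their backs; the gripper's body (75 mm by 190 mm) begins 51 mm behind the grasp point.
Start: joints at [-1.387, 0.22, 1.526, -0, 1.395, -0.126], TCP at [190.535, -595.241, 222.538] pointing down, gripper open.
Joint ranges: [-2.98, 2.98], [-0.91, 2.08], [0.09, 2.57], [-1.24, 4.39], [0.2, 2.65], [-2.68, 2.68]. Speed limits (rad/s): [2.57, 2.57, 3.01, 3.14, 3.14, 3.14].

INTERFACE

Orientations are given as a unit quaternion [w, x, y, z].
In Python, from station import ctrl gives the robot as it stands.
- The arm moves only by the tool jog_arm, never from a script. Its argument "steps" is a list that holds one entry, the list of rows, each a list of 7 numbers: the turn, a rotation vector about the tool's x, y, z in normalised numbers (1 is 4 rad), then the shift along the tool's x, y, z in fractions of the full range, 1 being 600 mm, then the finger opening in mm, from 0 to 87. In form: [[[wx, wy, wz, dx, dy, dz, grip], ...]]. A call has 1 to 12 rows; each row is the pose to reach, as a shift and turn from the pose commanded when the call began, along the tool's axes at that moment; what a row does not reach only later rows make up. A row lasts 1/8 s, in which the tool goes at most 62.5 mm and 10.7 degrees, less where a joint would pass 70% of its speed; a pose out of reach is approached as far as the arm can. A call with a gripper value outside its range is refused whole. The fingers move at their own pace and stop on an object; "force" is the grip in N (left out, the last holds). Time passes only in rows, so rows that repeat a pose let the fingers close. It gives the time, the measured TCP pose, the force, the opening and the grip force at its end, in the units of the state.
- ctrl.read_state(): the state, without advancing time (a new reading comes with each control period).
- ctrl.camera(name): name is "side" or "top" or "wrist"; returns (picture, depth): 480x640x3 uint8, red, green, blue; 480x640 float32, mm along the optical axis (not along the pixel's ray), 0 where there is no reading.
- ctrl.camera_params(name): a dict with "K" (3x3 intrinsics, pixels), "dist" ([k1, k2, p1, p2, k3] as OpenCV has them; the pictures are not rectified), "R" (3x3) and "t" (3): a world point X has camera coordinates R X + t; the wrist camera has in their place "mount" (4x4, takes a point from camera to tool coordinates, whose origin is the TCP and whose axes are the flange's). Camera axes: x right, y down, z forward; pixel columns grow to the right and rows downward; lengths in mm; the calibration is good to about 2 mm. A picture is of the moment at which its call begins: read the wrist's pose just before it. camera_params takes no time and is no camera call.
- ctrl.hand_in(): hands the job in; it is judged then, once.
The state is a dict: "time_s": time; "joint_pos": joint angles; "joint_velocities": joint speeds; "joint_efforts": joint torques, N m; "ee_pos": TCP position; "ee_rot": TCP orientation; "contact_force": force on the tool from outside, world axes, zero at the start; "torque": the same for the moment, N m; "gripper_width": finger opening in mm; "gripper_force": force on a finger pad.
Only numpy, scipy, OpenCV 4.12 (cv2) and the standard library are available. Lean on these libraries where they do the work, as an engineer would, in place of code of your own. Each camera call takes 0.05 s, during which the arm holds its last target. There are 200 camera calls.

## Working session

There is one attempt and no reset: what is moved stays moved. The work goes in short steps, Python scripts to look and compute and a tool call to move; the robot and the scene stay as the last step left them, time stands still between calls to the robot, and variables do not carry over. Pictures are saved under pics/ and viewed, at most 10 in all, crops included, and the job is handed in when it is done.

Besides the shell and the picture viewer there is one more tool, called after "Call:" as a command line: name --argument value ..., lists and objects as JSON in quotes. jog_arm: Moves the arm, as the interface text tells. Its arguments: {"type":"object","properties":{"steps":{"type":"array"},"force":{"type":"number"}},"required":["steps"]}

```bash
mkdir -p pics; python3 - <<'E'
from station import ctrl
import cv2,numpy as np
s=ctrl.read_state();print(s['time_s'],s['ee_pos'],s['ee_rot'],s['gripper_width'],ctrl.grip_depth)
for n in('top','side'):
    im,d=ctrl.camera(n);cv2.imwrite(f'pics/{n}1.png',im[:,:,::-1]);np.savez(f'pics/{n}1.npz',im=im,d=d)
    print(n,ctrl.camera_params(n))
print(ctrl.camera_params('wrist'))
E
```

```text
0.0 [ 190.40188151 -594.63778167  221.41982287] [-9.84190538e-04  9.88028674e-01  1.54267201e-01 -3.49347820e-05] 87.08040212850891 18.700000000000003
top {'K': array([[481.71070254,   0.        , 317.98128827],
       [  0.        , 481.71070254, 242.79348958],
       [  0.        ,   0.        ,   1.        ]]), 'dist': array([-0.03226194,  0.        ,  0.        ,  0.        ,  0.        ]), 'R': array([[ 0.02472441, -0.99951723,  0.01881509],
       [-0.98645378, -0.02744565, -0.16172717],
       [ 0.16216548, -0.01456161, -0.98665613]]), 't': array([ -30.09453615,  583.17493175, 1172.38706833])}
side {'K': array([[461.00887839,   0.        , 326.35560348],
       [  0.        , 461.00887839, 240.99401213],
       [  0.        ,   0.        ,   1.        ]]), 'dist': array([-0.03160689,  0.        ,  0.        ,  0.        ,  0.        ]), 'R': array([[-0.84894781, -0.52783207, -0.02609461],
       [-0.23280026,  0.41784349, -0.87818612],
       [ 0.47443826, -0.73945935, -0.47760676]]), 't': array([500.99105133, 214.16294962, 767.02276974])}
{'K': array([[331.47796228,   0.        , 315.46765228],
       [  0.        , 331.47796228, 242.20859879],
       [  0.        ,   0.        ,   1.        ]]), 'dist': array([-0.06155568,  0.        ,  0.        ,  0.        ,  0.        ]), 'mount': array([[ 6.79958167e-04, -9.54321265e-01, -2.98781627e-01,
         8.25536552e+01],
       [ 9.99999755e-01,  5.99934928e-04,  3.59551362e-04,
        -5.68324612e-01],
       [-1.63877977e-04, -2.98781798e-01,  9.54321440e-01,
        -1.62780771e+02],
       [ 0.00000000e+00,  0.00000000e+00,  0.00000000e+00,
         1.00000000e+00]])}
```

View pics/top1.png

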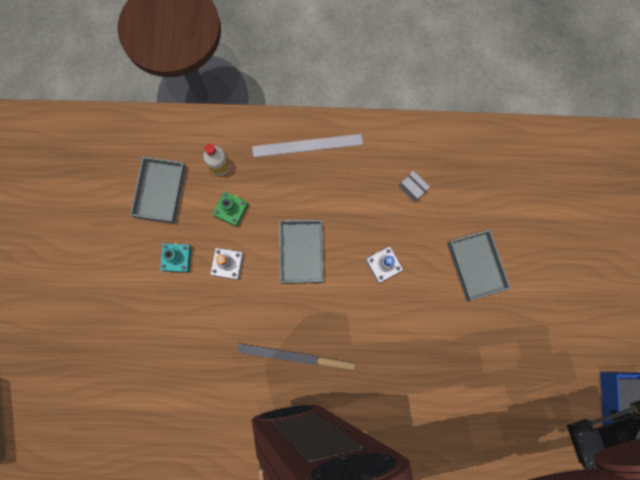

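View pics/side1.png

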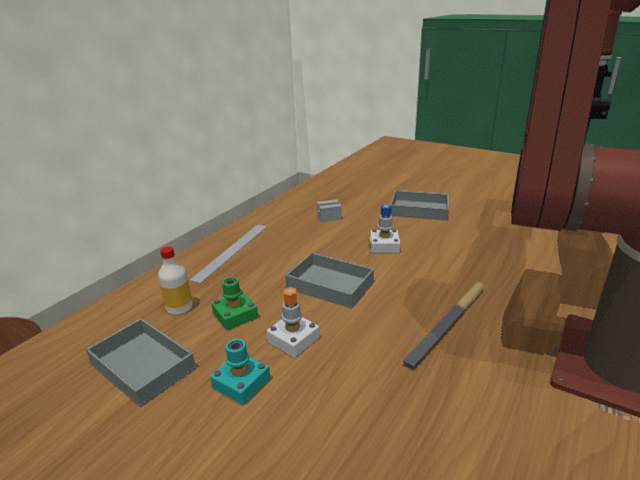

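The top view shows the orange knob at about (222,261), the blue one at (388,262), and trays at (302,252), (478,265) and (159,190). The side view has the orange knob at (291,297) and its sleeve just below. Next I measure these.

```bash
cat > h.py <<'E'
import cv2,numpy as np
from station import ctrl
def ray(n,uv):
    p=ctrl.camera_params(n);q=cv2.undistortPoints(np.array([[uv]],float),p['K'],p['dist'])[0,0]
    return -p['R'].T@p['t'],p['R'].T@np.array([*q,1.])
def plane(n,uv,z):
    o,r=ray(n,uv);return o+r*(z-o[2])/r[2]
def tri(uv1,uv2):
    o,r=ray('top',uv1);p,s=ray('side',uv2)
    k=np.linalg.lstsq(np.c_[r,-s],p-o,rcond=None)[0];a,b=o+r*k[0],p+s*k[1]
    return (a+b)/2,np.linalg.norm(a-b)
def cen(im,lo,hi,box):
    h=cv2.cvtColor(im,cv2.COLOR_RGB2HSV);m=cv2.inRange(h,lo,hi);k=np.zeros_like(m);x0,y0,x1,y1=box;k[y0:y1,x0:x1]=1;m*=k
    n,l,st,c=cv2.connectedComponentsWithStats(m);i=1+np.argmax(st[1:,4]);return c[i],st[i]
E
python3 - <<'E'
from h import *
T=np.load('pics/top1.npz');S=np.load('pics/side1.npz')
for name,lo,hi,bt,bs in(('orange',(5,140,120),(16,255,255),(212,250,234,272),(280,285,302,308)),('blue',(100,120,60),(125,255,255),(375,250,400,275),(375,200,397,220))):
    a,sa=cen(T['im'],lo,hi,bt);b,sb=cen(S['im'],lo,hi,bs)
    print(name,a,sa,b,sb,tri(a,b),'top@z107:',plane('top',a,108),'side@',plane('side',b,99))
for n,box in(('mid',(270,210,335,295)),('right',(440,220,515,310)),('left',(125,150,195,230))):
    x0,y0,x1,y1=box;h=cv2.cvtColor(T['im'][y0:y1,x0:x1],cv2.COLOR_RGB2HSV)
    m=cv2.inRange(h,(60,5,30),(130,110,220));c=max(cv2.findContours(m,0,2)[0],key=cv2.contourArea)
    r=cv2.boxPoints(cv2.minAreaRect(c))+[x0,y0]
    P=np.array([plane('top',q,35)for q in r]);ctr=P.mean(0)
    print(n,r.round(),ctr,np.hypot(*ctr[:2]),[np.linalg.norm(P[i]-P[i-1]).round(1)for i in range(2)],np.degrees(np.arctan2(*(P[1]-P[0])[1::-1])))
im=S['im'][270:360,255:335];cv2.imwrite('pics/c.png',cv2.resize(np.hstack([im,T['im'][215:305,185:265]]),None,fx=5,fy=5,interpolation=2)[...,::-1])
E
```

```text
orange [223.36842105 260.47368421] [220 257   6   7  19] [289.87623762 296.0049505 ] [280 287  21  19 202] (array([527.97556784, 214.09224373,  94.80379649]), np.float64(3.5057456225227397)) top@z107: [524.84891872 210.76095799 108.        ] side@ [526.04236334 219.27007067  99.        ]
blue [388.27027027 261.02702703] [385 257   9   8  37] [385.59375    210.67708333] [381 205  10  12  96] (array([ 535.00722967, -185.66226631,   97.08527565]), np.float64(1.3763602993254165)) top@z107: [ 534.22881687 -183.61848616  108.        ] side@ [ 532.6185452  -182.07867227   99.        ]
mid [[281. 221.]
 [321. 221.]
 [321. 282.]
 [281. 282.]] [562.96333881  27.78675187  35.        ] 563.648671088981 [np.float64(157.1), np.float64(103.1)] -88.36185971217775
right [[448. 243.]
 [489. 229.]
 [508. 287.]
 [468. 301.]] [ 540.56848321 -427.79514824   35.        ] 689.3641808922905 [np.float64(155.5), np.float64(114.7)] -70.19765605584735
left [[131. 215.]
 [143. 155.]
 [185. 164.]
 [173. 224.]] [715.22453983 403.86176937  35.        ] 821.3710922189598 [np.float64(112.4), np.float64(163.1)] -6.006290890349988
```

View pics/c.png

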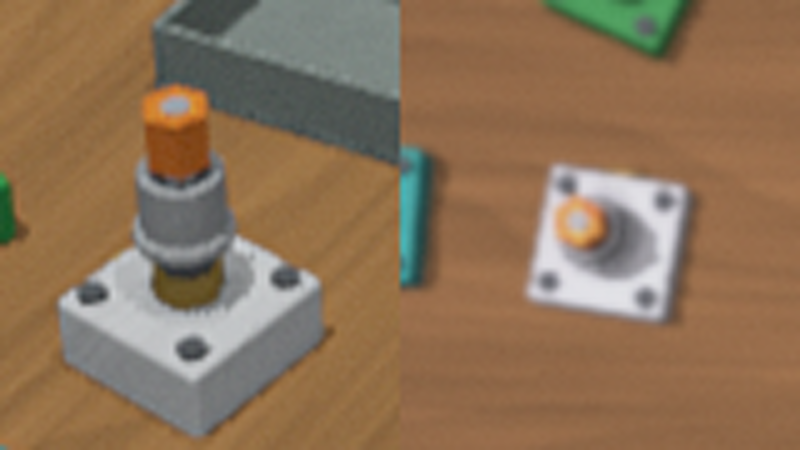

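```bash
python3 - <<'E'
from h import *
print(tri((220.6,258.9),(289.7,290.7)),plane('top',(220.6,258.9),110),plane('side',(289.7,290.7),110))
p=ctrl.camera_params('top');o=-p['R'].T@p['t'];print(o)
E
```

```text
(array([527.88638891, 217.17661606, 108.46786716]), np.float64(1.154091240472239)) [528.19742871 217.1969497  110.        ] [525.90621362 218.77406395 110.        ]
[ 385.89847117    2.99745221 1251.62434674]
```

The rows are not in the units I measure in: shifts go in shares of 600 mm and turns go in shares of 4 rad. I convert before sending: -565 mm is -0.9417, -518 mm is -0.8633.

Call:
jog_arm --steps '[[[0, 0, 0, 0.0667, -0.075, 0, 87], [0, 0, 0, 0.1333, -0.1533, 0, 87], [0, 0, 0, 0.2, -0.2333, 0, 87], [0, 0, 0, 0.2667, -0.3133, 0, 87], [0, 0, 0, 0.3333, -0.3917, 0, 87], [0, 0, 0, 0.4, -0.47, 0, 87], [0, 0, 0, 0.4667, -0.55, 0, 87], [0, 0, 0, 0.5333, -0.6267, 0, 87], [0, 0, 0, 0.6, -0.705, 0, 87], [0, 0, 0, 0.6667, -0.7833, 0, 87], [0, 0, 0, 0.7333, -0.8633, 0, 87], [0, 0, 0, 0.8, -0.9417, 0, 87]]]'

```text
time_s: 1.6
ee_pos: [475.7, 91.4, 222.4]
ee_rot: [0.0, 0.988, 0.154, 0.0]
contact_force: [0.5, -0.8, 0.5]
gripper_width: 87.1
gripper_force: 0.0
```

To row units: -100 mm is -0.1667, 85 mm is 0.1417.

Call:
jog_arm --steps '[[[0, 0, 0, 0.05, -0.06, 0, 87], [0, 0, 0, 0.1, -0.1167, 0, 87], [0, 0, 0, 0.1417, -0.1667, 0, 87], [0, 0, 0, 0.1417, -0.1667, 0, 87], [0, 0, 0, 0.1417, -0.1667, 0, 87], [0, 0, 0, 0.1417, -0.1667, 0, 87]]]'

```text
time_s: 2.35
ee_pos: [525.6, 209.3, 222.4]
ee_rot: [0.0, 0.988, 0.154, -0.0]
contact_force: [0.6, -0.6, 0.5]
gripper_width: 87.0
gripper_force: 0.0
```

```bash
cat >> h.py <<'E'
from scipy.spatial.transform import Rotation as Ro
def wpose():
    s=ctrl.read_state();q=s['ee_rot'];T=np.eye(4);T[:3,:3]=Ro.from_quat([*q[1:],q[0]]).as_matrix();T[:3,3]=s['ee_pos'];return s,T
def wplane(T,uv,z):
    p=ctrl.camera_params('wrist');q=cv2.undistortPoints(np.array([[uv]],float),p['K'],p['dist'])[0,0]
    M=T@p['mount'];o=M[:3,3];r=M[:3,:3]@np.array([*q,1.]);return o+r*(z-o[2])/r[2]
E
python3 - <<'E'
from h import *
s,T=wpose();im,d=ctrl.camera('wrist');cv2.imwrite('pics/w1.png',im[...,::-1]);np.savez('pics/w1.npz',im=im,d=d,T=T)
print(s['time_s'],s['ee_pos'],s['ee_rot'],s['joint_pos'],s['contact_force'],T[:3,:3].round(3))
E
```

```text
2.35 [525.5783229  209.29854307 222.42597299] [ 1.50361638e-04  9.88114597e-01  1.53718808e-01 -2.22231715e-04] [ 2.39746460e-01  7.99480828e-02  1.68350547e+00 -2.66617722e-04
  1.37860761e+00  1.50193232e+00] [ 0.63194944 -0.59975995  0.46169883] [[ 0.953  0.304 -0.   ]
 [ 0.304 -0.953 -0.   ]
 [-0.     0.    -1.   ]]
```

View pics/w1.png

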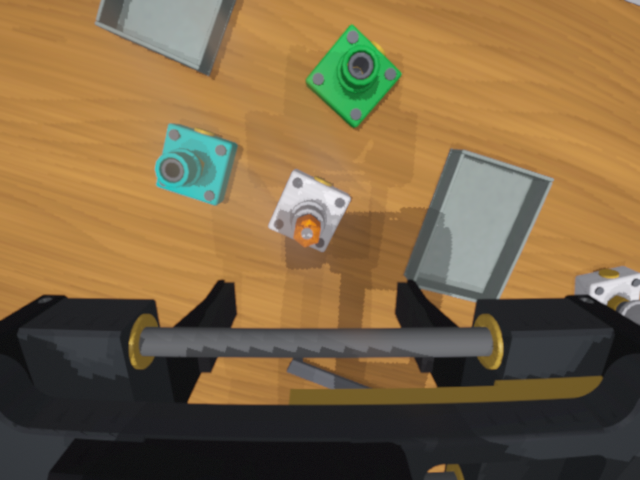

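The wrist view shows the orange knob at (307,231), with the fingertips near row 295. Teal (195,165) and green (353,75) are well clear. I'll refine the axis position and the hex angle from this picture.

```bash
python3 - <<'E'
from h import *
W=np.load('pics/w1.npz');im,T,d=W['im'],W['T'],W['d']
c,st=cen(im,(4,120,90),(18,255,255),(285,205,330,255));print(c,st)
print('knob mid @104',wplane(T,c,104).round(1), 'top depth',d[225:238:3,300:315:3])
h=cv2.cvtColor(im,cv2.COLOR_RGB2HSV)
# white block top corners at z=30
x0,y0=255,155;m=cv2.inRange(h[y0:260,x0:365],(0,0,140),(180,40,255));k=max(cv2.findContours(cv2.morphologyEx(m,3,np.ones((7,7))),0,2)[0],key=cv2.contourArea)
r=cv2.boxPoints(cv2.minAreaRect(k))+[x0,y0];P=np.array([wplane(T,q,30)for q in r]);print('block',P.mean(0),[np.linalg.norm(P[i]-P[i-1]) for i in range(2)])
cv2.imwrite('pics/w1c.png',cv2.resize(im[190:260,265:355],None,fx=8,fy=8,interpolation=2)[...,::-1])
E
```

```text
[305.80047226 237.21133412] [285 215  45  40 847]
knob mid @104 [522.  217.6 104. ] top depth [[282.78464 282.3678  282.16507 282.95898 283.1348 ]
 [283.7761  283.635   282.46115 282.57098 282.28976]
 [283.50323 283.44214 283.0971  283.00546 283.8128 ]
 [284.45715 285.0394  285.2698  283.8763  284.02676]
 [286.51895 285.0779  283.8968  286.38986 285.0287 ]]
block [528.85920486 218.67118806  30.        ] [np.float64(72.87859700015063), np.float64(70.85954226539386)]
```

View pics/w1c.png

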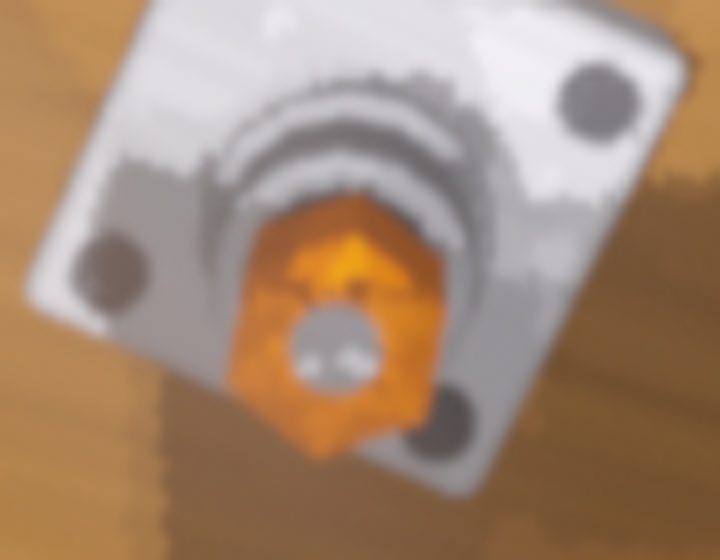

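```bash
python3 - <<'E'
from h import *
W=np.load('pics/w1.npz');T=W['T']
p=wplane(T,(306.5,232.9),110);print(p)
for t in(p,[527.5,217.5,110]): print(T[:3,:3].T@(np.array(t)-T[:3,3]))
E
```

```text
[527.61463989 218.53127497 110.        ]
[  4.79940691  -8.20352855 112.42178233]
[  4.37690044  -7.25581632 112.42220428]
```

To row units: 160 mm is 0.2667, -7.8 mm is -0.013, 8 degrees is 0.0349.

Call:
jog_arm --steps '[[[0, 0, 0.0349, 0.008, -0.013, 0, 87], [0, 0, 0.0349, 0.008, -0.013, 0.05, 87], [0, 0, 0.0349, 0.008, -0.013, 0.1083, 87], [0, 0, 0.0349, 0.008, -0.013, 0.1667, 87], [0, 0, 0.0349, 0.008, -0.013, 0.2167, 87], [0, 0, 0.0349, 0.008, -0.013, 0.25, 87], [0, 0, 0.0349, 0.008, -0.013, 0.2667, 87], [0, 0, 0.0349, 0.008, -0.013, 0.2667, 60], [0, 0, 0.0349, 0.008, -0.013, 0.2667, 40], [0, 0, 0.0349, 0.008, -0.013, 0.2667, 36], [0, 0, 0.0349, 0.008, -0.013, 0.2667, 36], [0, 0, 0.0349, 0.008, -0.013, 0.2667, 36]]]' --force 10

```text
time_s: 3.9
ee_pos: [528.2, 219.3, 62.8]
ee_rot: [-0.0, 0.996, 0.085, 0.0]
contact_force: [0.3, -0.1, 0.3]
gripper_width: 44.9
gripper_force: 0.0
```

Call:
jog_arm --steps '[[[0, 0, 0, 0, 0, 0, 30], [0, 0, 0, 0, 0, 0, 28], [0, 0, 0, 0, 0, 0, 28], [0, 0, 0, 0, 0, 0, 28], [0, 0, 0, 0, 0, 0, 28]]]' --force 20

```text
time_s: 4.53
ee_pos: [528.3, 218.3, 62.5]
ee_rot: [0.001, 0.996, 0.085, -0.0]
contact_force: [0.7, -5.0, 1.4]
gripper_width: 31.8
gripper_force: 20.1
```

To row units: 9.5 mm is 0.0158, 9 mm is 0.015.

Call:
jog_arm --steps '[[[0, 0, 0, 0, 0, 0, 28], [0, 0, 0, 0, 0, 0.005, 28], [0, 0, 0, 0, 0, 0.01, 28], [0, 0, 0, 0, 0, 0.015, 28], [0, 0, 0, 0, 0, 0.0158, 28], [0, 0, 0, 0, 0, 0.0158, 28], [0, 0, 0, 0, 0, 0.0158, 28], [0, 0, 0, 0, 0, 0.0158, 28]]]' --force 40

```text
time_s: 5.52
ee_pos: [528.3, 218.3, 54.0]
ee_rot: [0.001, 0.996, 0.085, -0.0]
contact_force: [-2.1, -6.9, 8.1]
gripper_width: 31.4
gripper_force: 40.2
```

```bash
python3 - <<'E'
from h import *
im,d=ctrl.camera('side');print(cen(im,(5,140,120),(16,255,255),(270,260,310,310)))
cv2.imwrite('pics/s2.png',cv2.resize(im[220:340,220:380],None,fx=5,fy=5)[...,::-1])
E
```

```text
(array([308.66666667, 306.16666667]), array([308, 305,   2,   4,   6], dtype=int32))
```

View pics/s2.png

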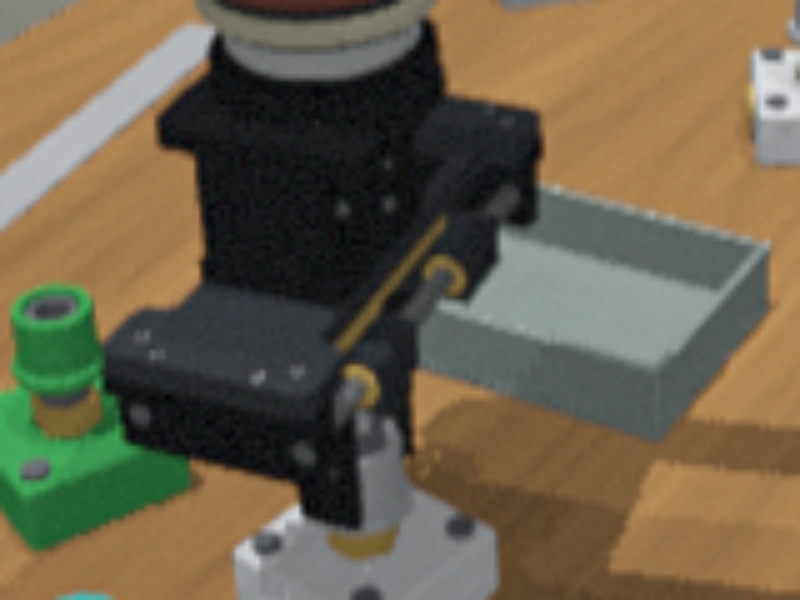

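The knob is hidden behind the gripper. The 8 N reaction and 8.5 mm of travel fit a released sleeve, so I'll let go, raise the arm and check.

To row units: -160 mm is -0.2667, -120 mm is -0.2.

Call:
jog_arm --steps '[[[0, 0, 0, 0, 0, 0, 50], [0, 0, 0, 0, 0, 0, 80], [0, 0, 0, 0, 0, 0, 87], [0, 0, 0, 0, 0, 0, 87], [0, 0, 0, 0, 0, 0, 87], [0, 0, 0, 0, 0, -0.05, 87], [0, 0, 0, 0, 0, -0.125, 87], [0, 0, 0, 0, 0, -0.2, 87], [0, 0, 0, 0, 0, -0.2667, 87], [0, 0, 0, 0, 0, -0.2667, 87], [0, 0, 0, 0, 0, -0.2667, 87]]]' --force 10

```text
time_s: 6.95
ee_pos: [527.7, 219.1, 212.3]
ee_rot: [0.0, 0.996, 0.085, -0.0]
contact_force: [-0.9, 0.1, -0.7]
gripper_width: 87.1
gripper_force: 0.0
```

```bash
python3 - <<'E'
from h import *
s,T=wpose();im,d=ctrl.camera('wrist');print(s['time_s'],s['ee_pos'],T[:3,:3].round(3))
im2,_=ctrl.camera('side')
S=np.load('pics/side1.npz')['im'];f=lambda i:cv2.resize(i,(400,500),interpolation=2)
cv2.imwrite('pics/s3.png',cv2.resize(np.hstack([S[260:350,255:330],im2[260:350,255:330],im[185:275,265:355]]),None,fx=3.2,fy=3.2,interpolation=2)[...,::-1])
E
```

```text
6.95 [527.67229433 219.10864656 212.32117893] [[ 0.986  0.169 -0.001]
 [ 0.169 -0.986 -0.   ]
 [-0.001  0.    -1.   ]]
```

View pics/s3.png

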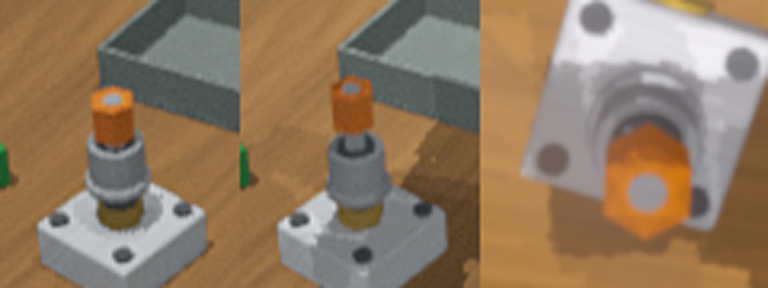

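The side crop, before versus after, shows the knob raised, the nipple exposed and the sleeve lower. The wrist crop at right has the knob flats square to the fingers. Next I grip the knob.

To row units: 124 mm is 0.2067, 118 mm is 0.1967.

Call:
jog_arm --steps '[[[0, 0, 0, 0.0008, 0.0015, 0.05, 87], [0, 0, 0, 0.0008, 0.0015, 0.1083, 87], [0, 0, 0, 0.0008, 0.0015, 0.1667, 87], [0, 0, 0, 0.0008, 0.0015, 0.1967, 87], [0, 0, 0, 0.0008, 0.0015, 0.2067, 87], [0, 0, 0, 0.0008, 0.0015, 0.2067, 50], [0, 0, 0, 0.0008, 0.0015, 0.2067, 30], [0, 0, 0, 0.0008, 0.0015, 0.2067, 26], [0, 0, 0, 0.0008, 0.0015, 0.2067, 26], [0, 0, 0, 0.0008, 0.0015, 0.2067, 24], [0, 0, 0, 0.0008, 0.0015, 0.2067, 18], [0, 0, 0, 0.0008, 0.0015, 0.2067, 18]]]' --force 10

```text
time_s: 8.55
ee_pos: [528.7, 218.4, 89.0]
ee_rot: [0.0, 0.996, 0.085, -0.0]
contact_force: [-0.6, -0.7, -0.0]
gripper_width: 24.5
gripper_force: 0.0
```

Call:
jog_arm --steps '[[[0, 0, 0, 0, 0, 0, 18], [0, 0, 0, 0, 0, 0, 18], [0, 0, 0, 0, 0, 0, 18], [0, 0, 0, 0, 0, 0, 18], [0, 0, 0, 0, 0, 0, 18]]]' --force 20

```text
time_s: 9.18
ee_pos: [528.7, 218.4, 89.0]
ee_rot: [0.0, 0.996, 0.085, -0.0]
contact_force: [-0.3, -0.5, -1.0]
gripper_width: 21.4
gripper_force: 20.0
```

Gripped on the flats (22 mm); now lifting straight out.

Call:
jog_arm --steps '[[[0, 0, 0, 0, 0, -0.0083, 18], [0, 0, 0, 0, 0, -0.02, 18], [0, 0, 0, 0, 0, -0.0367, 18], [0, 0, 0, 0, 0, -0.0583, 18], [0, 0, 0, 0, 0, -0.1, 18], [0, 0, 0, 0, 0, -0.15, 18], [0, 0, 0, 0, 0, -0.1833, 18], [0, 0, 0, 0, 0, -0.1833, 18], [0, 0, 0, 0, 0, -0.1833, 18]]]'

```text
time_s: 10.3
ee_pos: [528.1, 218.3, 198.0]
ee_rot: [0.0, 0.996, 0.085, -0.001]
contact_force: [-0.6, -0.7, -0.6]
gripper_width: 21.9
gripper_force: 20.0
```

```bash
python3 - <<'E'
from h import *
s,T=wpose();print(s['time_s'],s['ee_pos'],s['gripper_width'],s['gripper_force'])
im2,_=ctrl.camera('side');cv2.imwrite('pics/s4.png',cv2.resize(im2[190:360,220:400],None,fx=3.4,fy=3.4,interpolation=2)[...,::-1])
R=T[:3,:3]
print(R.T@(np.array([565,28,150])-s['ee_pos']))
E
```

```text
10.3 [528.11492824 218.28097468 198.03680702] 21.90034060673264 19.999906830823875
[  4.19302283 193.77265535  48.0569378 ]
```

View pics/s4.png

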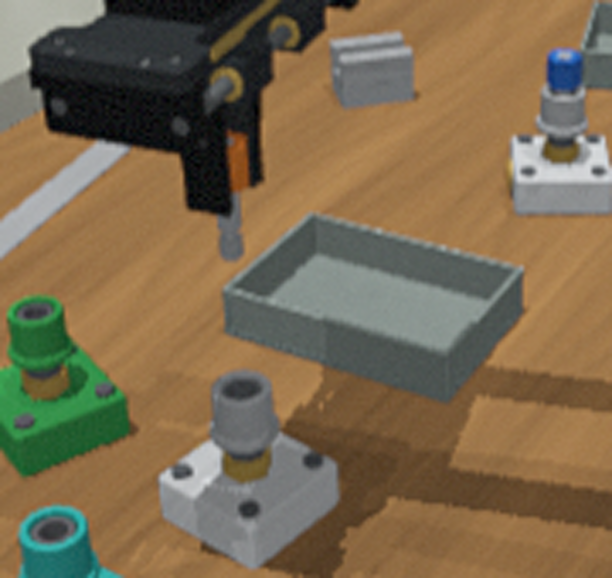

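The plug is out of the bore and its sleeve looks fully forward. Next I move over the tray and lower it.

To row units: 194 mm is 0.3233, 180 mm is 0.3.

Call:
jog_arm --steps '[[[0, 0, 0, 0.0017, 0.0667, 0, 18], [0, 0, 0, 0.0033, 0.15, 0, 18], [0, 0, 0, 0.005, 0.2333, 0, 18], [0, 0, 0, 0.0067, 0.3, 0, 18], [0, 0, 0, 0.0067, 0.3233, 0, 18], [0, 0, 0, 0.0067, 0.3233, 0.05, 18], [0, 0, 0, 0.0067, 0.3233, 0.1167, 18], [0, 0, 0, 0.0067, 0.3233, 0.175, 18], [0, 0, 0, 0.0067, 0.3233, 0.2167, 18], [0, 0, 0, 0.0067, 0.3233, 0.2417, 18], [0, 0, 0, 0.0067, 0.3233, 0.25, 18], [0, 0, 0, 0.0067, 0.3233, 0.25, 18]]]'

```text
time_s: 11.85
ee_pos: [565.9, 28.1, 49.4]
ee_rot: [-0.0, 0.996, 0.085, 0.0]
contact_force: [-0.2, 0.1, -0.2]
gripper_width: 21.8
gripper_force: 20.0
```

To row units: 5 mm is 0.0083, 4 mm is 0.0067.

Call:
jog_arm --steps '[[[0, 0, 0, 0, 0, 0.0033, 18], [0, 0, 0, 0, 0, 0.0067, 18], [0, 0, 0, 0, 0, 0.0083, 18], [0, 0, 0, 0, 0, 0.0083, 18], [0, 0, 0, 0, 0, 0.0083, 18]]]'

```text
time_s: 12.48
ee_pos: [565.6, 27.9, 44.1]
ee_rot: [-0.0, 0.996, 0.085, 0.0]
contact_force: [-0.7, -0.6, -0.7]
gripper_width: 21.8
gripper_force: 20.0
```

To row units: 3 mm is 0.005, 2 mm is 0.0033.

Call:
jog_arm --steps '[[[0, 0, 0, 0, 0, 0.0033, 18], [0, 0, 0, 0, 0, 0.005, 18], [0, 0, 0, 0, 0, 0.005, 18], [0, 0, 0, 0, 0, 0.005, 26], [0, 0, 0, 0, 0, 0.005, 50], [0, 0, 0, 0, 0, 0.005, 87], [0, 0, 0, 0, 0, 0.005, 87], [0, 0, 0, 0, 0, 0.005, 87], [0, 0, 0, 0, 0, 0.005, 87], [0, 0, 0, 0, 0, 0.005, 87], [0, 0, 0, 0, 0, 0.005, 87]]]' --force 10

```text
time_s: 13.85
ee_pos: [565.5, 27.9, 41.0]
ee_rot: [-0.0, 0.996, 0.085, -0.0]
contact_force: [0.1, -0.3, 0.5]
gripper_width: 84.6
gripper_force: 0.0
```

To row units: -180 mm is -0.3, -160 mm is -0.2667.

Call:
jog_arm --steps '[[[0, 0, 0, 0, 0, -0.0333, 87], [0, 0, 0, 0, 0, -0.1, 87], [0, 0, 0, 0, 0, -0.1833, 87], [0, 0, 0, 0, 0, -0.2667, 87], [0, 0, 0, 0, 0, -0.3, 87], [0, 0, 0, 0, 0, -0.3, 87], [0, 0, 0, 0, 0, -0.3, 87], [0, 0, 0, 0, 0, -0.3, 87]]]'

```text
time_s: 14.85
ee_pos: [564.2, 28.0, 218.6]
ee_rot: [-0.0, 0.996, 0.085, -0.002]
contact_force: [-0.3, 0.3, -0.2]
gripper_width: 87.2
gripper_force: 0.0
```

```bash
python3 - <<'E'
from h import *
s,T=wpose();im,_=ctrl.camera('wrist');im2,_=ctrl.camera('side');print(s['time_s'],s['ee_pos'],s['gripper_width'])
cv2.imwrite('pics/f.png',cv2.resize(np.hstack([im2[190:360,220:400],im[120:290,200:420]]),None,fx=2,fy=2,interpolation=2)[...,::-1])
E
```

```text
14.85 [564.22116921  28.02627589 218.56631692] 87.21573611847093
```

View pics/f.png

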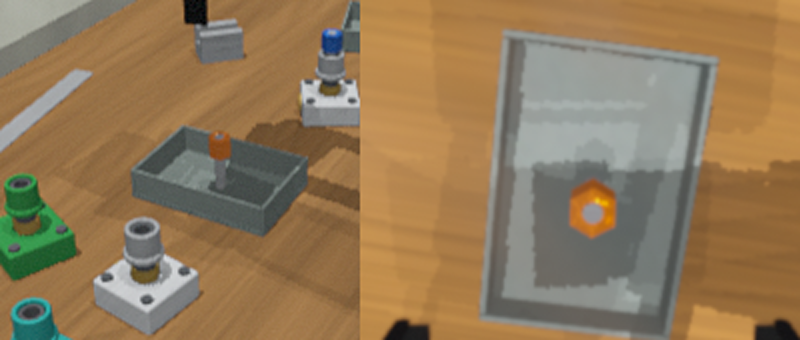

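The plug stands at rest in the middle of the tray, at about (592,212) in the wrist crop. The empty sleeve is fully forward, and the blue plug is still coupled. I'm handing it in.

```bash
python3 -c "
from station import ctrl
print(ctrl.hand_in())"
```

```text
the job is handed in; nothing more can be done
None
```

I uncoupled the orange plug and stood it upright in the middle of the nearest grey tray; its sleeve looks fully forward and the blue plug still coupled in the last pictures, and I handed the job in at about 15 s (no verdict was returned).

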